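# Fit the guide rod and drive gear of a label rewinder

## Robot

A 7-joint arm with a two-finger parallel gripper is mounted at the origin on the work surface. World frame = base frame: x ahead of the robot, y to its left, z up, the work surface at z = 0. Lengths are in m, angles in rad, forces in N, time in s.
With the tool pointing down it reaches from about 0.425 to 0.875 m from the base axis. Payload 4.7 kg.
Tool frame: the origin (TCP) lies at the very end of the fingers, on their centre line; the grasp point (between the pads) lies 19 mm behind it; z points along the fingers, y is the line along which they close (so a half turn about z gives the same grasp; the last joint's range is limited). The gripper opens to 85 mm and grips with 20 to 120 N. Pads are 22 mm wide; open, the fingers measure 114 mm over their backs; the gripper's body (76 mm by 85 mm) begins 54 mm behind the grasp point. The pads swing forward as they close: fully open they stand 13 mm farther back than shut.
Start: joints at [1.349, 0.321, -0.07, 1.45, 0.023, 1.371, -0.057], TCP at [0.152, -0.632, 0.231] pointing down, gripper open.
Joint ranges: [-2.86, 2.86], [-0.3, 2.09], [-1.38, 1.24], [0.06, 2.45], [-1.56, 4.7], [0.09, 2.05], [-2.69, 2.69]. Speed limits (rad/s): [2.57, 2.57, 3.14, 3.14, 3.14, 3.14, 3.14].

## Interface

Orientations are given as a unit quaternion [w, x, y, z].
In Python, from rig import robot gives the robot as it stands.
- The arm moves only by the tool servo_tool, never from a script. Its argument "deltas" is a list of rows, each an object of numbers: "rx", "ry", "rz": the turn, a rotation vector about the tool's x, y, z in rad; "tx", "ty", "tz": the shift along the tool's x, y, z in mm; "jaw": the finger opening in mm, from 0 to 85.4. A call has 1 to 5 rows; each row is the pose to reach, as a shift and turn from the pose commanded when the call began, along the tool's axes at that moment; what a row does not reach only later rows make up. A row lasts 1/12 s, in which the tool goes at most 41.7 mm and 7.16 degrees, less where a joint would pass 70% of its speed; a pose out of reach is approached as far as the arm can. A call with a gripper value outside its range is refused whole. The fingers move at their own pace and stop on an object; "grip_force" is the grip in N (left out, the last holds). Time passes only in rows, so rows that repeat a pose let the fingers close. It gives the time, the measured TCP pose, the force, the opening and the grip force at its end, in the units of the state.
- robot.state(): the state, without advancing time (a new reading comes with each control period).
- robot.capture(name): name is "side" or "top"; returns the picture (480x640x3 uint8, red, green, blue); there is no depth.
- robot.get_calibration(name): a dict with "intrinsics" (3x3 intrinsics, pixels), "cam_to_world" (4x4, takes a point from camera to world coordinates). Camera axes: x right, y up, looking along -z (the intrinsics and any distortion apply to the point x, -y, -z); pixel columns grow to the right and rows downward; lengths in m; the calibration is good to about 2 mm. A picture is of the moment at which its call begins. get_calibration takes no time and is no camera call.
- robot.sign_off(): hands the job in; it is judged then, once.
The state is a dict: "t": time; "q": joint angles; "qvel": joint speeds; "joint_torque": joint torques, N m; "tool_pos": TCP position; "tool_rot": TCP orientation; "wrist_force": force on the tool from outside, world axes, zero at the start; "torque": the same for the moment, N m; "gripper_width": opening from 0.0 (shut) to 1.0 (fully open); "grasp_force": force on a finger pad.
Only numpy, scipy, OpenCV 4.12 (cv2) and the standard library are available. Lean on these libraries where they do the work, as an engineer would, in place of code of your own. Each camera call takes 0.05 s, during which the arm holds its last target. There are 200 camera calls.

## Task

Get the label rewinder ready: first take the metal guide rod out of its black holder and drop it end-down to the bottom of the round socket in the rewinder's top, leaving it standing there by itself. Then pick up the white drive gear by its bar grip, turn it until its slots mesh with the spindle's ribs, slide it down and push it fully home against the spring collar. Finish while still holding the gear pressed fully home, and leave the bottle, mouse and label roll where they are.

Things in the scene. Friction and masses are not known exactly. Their poses are not given: they have to be found in the camera images.
- rewinder: Fixed grey housing 160 x 260 x 50 mm (x, y, z) standing on the desk; origin at the centre of its underside, top face 50 mm up. In its own frame the rod socket is at (0, +75) mm and the spindle at (0, -65) mm.
- socket_floor (a point): Centre of the floor of the round rod socket, 16 mm wide, 35 mm deep, with a 2 mm chamfer at the mouth; the mouth is in the housing top, 35 mm above this point.
- rod: Plain aluminium guide rod, 14 mm in diameter, 130 mm long, foot slightly chamfered; origin at the centre of its foot, z along the rod to its top. It starts upright in the holder.
- holder: Fixed black block 70 x 70 x 45 mm with one round hole 17 mm wide and 37 mm deep in the middle of its top, in which the rod stands at the start (foot 8 mm above the desk); origin at the centre of its underside.
- gear: White plastic drive gear, about 0.15 kg; origin at the centre of its underside, z up. Toothed flange 96 mm wide, 6 mm thick at the foot; sleeve 56 mm wide above it up to 34 mm, closed on top; then a grey bar grip 50 mm long along the gear's x, 14 mm thick along its y, from 34 to 68 mm above the underside.
- gear_bore (a point): Centre of the mouth of the gear's bore, in its underside; axes as the gear's. Bore 36 mm wide, 30 mm deep, with four teeth 8 mm wide on the diagonals between x and y, reaching in to 11 mm from the axis. The four slots lie along +-x and +-y: it meshes whenever the bar is parallel to a pair of ribs (every quarter turn), within about 8 degrees and 1.5 mm.
- spindle_top (a point): On the upright spindle axis, level with the tops of its four ribs, 26 mm above the housing top. Ribs along this frame's +-x and +-y, 6 mm thick, reaching 15 mm from the axis, rounded on top; a 16 mm core ends in a tip 3 mm higher. An unmeshed gear stops with its underside at this height; fully home it is 24 mm below.
- spindle (a joint): Angle of the spindle about its upright axis in rad, positive anticlockwise from above, 0 when the ribs are parallel to the housing's edges. Stiff: it stays where it is unless turned with about 0.3 N m.
- collar (a joint): How far the black spring collar (60 mm wide disc round the foot of the ribs) is pushed down, in m: 0 is up (its top 10 mm above the housing top), 0.008 is at its stop (2 mm above the housing top). It pushes up with about 5.6 N at 0 and 11.2 N at the stop, much more than the gear's weight.
- sanitizer: White pump bottle, 66 mm wide, 173 mm tall, a bystander; origin at the centre of its underside.
- mouse: Black computer mouse, 100 x 58 x 26 mm, a bystander; origin at the centre of its underside.
- label_roll: Roll of white labels lying flat, 100 mm wide, 40 mm high, a bystander; origin at the centre of its underside.

How it is judged:
On the way, in this order (a step that is already met when the one before it is completed fails the run):
1. the guide rod stands at the bottom of the rewinder's socket, let go (distance between rod and socket_floor below 0.006 m and angle between rod's own z axis and vertical below 0.12 rad and contact force between the fingers and rod below 0.1 N), for 0.2 s.
2. the gear has meshed: it has slid down over the spindle's ribs (z of gear in the frame of spindle_top below -0.008 m and horizontal distance between gear and spindle_top below 0.005 m and angle between gear's own z axis and vertical below 0.12 rad), for 0.1 s.
At the end, for the whole second after the job is handed in: Rod stands untouched in the socket: foot within 6 mm of the floor centre, tilt under 0.12 rad. Gear on the spindle within 5 mm of its axis, tilt under 0.1 rad, underside over 21.5 mm below the rib tops, collar down over 5.5 of 8 mm, fingers still on the gear with over 2 N, at rest (all of step 1 and z of gear in the frame of spindle_top below -0.0215 m and horizontal distance between gear and spindle_top below 0.005 m and angle between gear's own z axis and vertical below 0.1 rad and value of joint collar above 0.0055 m and contact force between the fingers and gear above 2 N and linear speed of gear below 0.02 m/s); the arm keeps its last pose, push and grip.
It fails at once if a bystander (bottle, mouse or label roll) is moved more than 40 mm or tipped (distance of any of sanitizer, mouse, label_roll from where it was at the start of the episode above 0.04 m or angle between any of sanitizer, label_roll's own z axis and vertical above 0.5 rad).
It also fails if it takes over 61 s, if anything falls off the work surface, if the arm or the gripper's body presses on something with over 40 N, if the wrist force passes 120 N, or if a joint passes its speed limit or range.

## Working session

There is one attempt and no reset: what is moved stays moved. The work goes in short steps, Python scripts to look and compute and a tool call to move; the robot and the scene stay as the last step left them, time stands still between calls to the robot, and variables do not carry over. Pictures are saved under pics/ and viewed, at most 10 in all, crops included, and the job is handed in when it is done.

Besides the shell and the picture viewer there is one more tool, called after "Emit:" as name([rows], argument=value, ...), one row to a line, values as JSON. servo_tool: Moves the arm, as the interface text tells. Its arguments: {"type":"object","properties":{"deltas":{"type":"array","items":{"type":"object","properties":{"rx":{"type":"number"},"ry":{"type":"number"},"rz":{"type":"number"},"tx":{"type":"number"},"ty":{"type":"number"},"tz":{"type":"number"},"jaw":{"type":"number"}}}},"grip_force":{"type":"number"}},"required":["deltas"]}

```bash
ls; mkdir -p pics; python3 - <<'E'
from rig import robot
import cv2,numpy as np
np.set_printoptions(precision=4,suppress=True)
print(robot.state())
for n in("side","top"):
    im=robot.capture(n); cv2.imwrite(f"pics/{n}0.png",im[:,:,::-1]); c=robot.get_calibration(n); print(n,c)
E
```

```text
pics
{'t': 0.0, 'q': array([ 1.3491,  0.3218, -0.0701,  1.4517,  0.0226,  1.3707, -0.0569]), 'qvel': array([ 0.0017, -0.0004, -0.0002, -0.0011,  0.0002,  0.0002,  0.0007]), 'joint_torque': array([  0.0002, -49.3573,  -0.3817, -31.4334,   0.013 ,   0.0115,
        -0.    ]), 'tool_pos': array([ 0.1517, -0.6315,  0.2302]), 'tool_rot': array([-0.0009,  0.9931,  0.1176, -0.0002]), 'wrist_force': array([ 0.1097, -0.9746,  0.8887]), 'torque': array([ 0.0655,  0.0458, -0.0118]), 'grasp_force': 0.0, 'gripper_width': 1.0001830441954296}
side {'intrinsics': array([[561.3265,   0.    , 327.3796],
       [  0.    , 561.3265, 237.6492],
       [  0.    ,   0.    ,   1.    ]]), 'cam_to_world': array([[ 0.9948,  0.0566, -0.0841,  0.3999],
       [-0.1014,  0.5521, -0.8276, -1.1747],
       [-0.0004,  0.8319,  0.555 ,  0.8791],
       [ 0.    ,  0.    ,  0.    ,  1.    ]])}
top {'intrinsics': array([[478.9066,   0.    , 318.0645],
       [  0.    , 478.9066, 240.5776],
       [  0.    ,   0.    ,   1.    ]]), 'cam_to_world': array([[-0.0131,  0.9982, -0.0592,  0.4598],
       [-0.9999, -0.0136, -0.0091, -0.0141],
       [-0.0099,  0.0591,  0.9982,  1.2716],
       [ 0.    ,  0.    ,  0.    ,  1.    ]])}
```

View pics/top0.png

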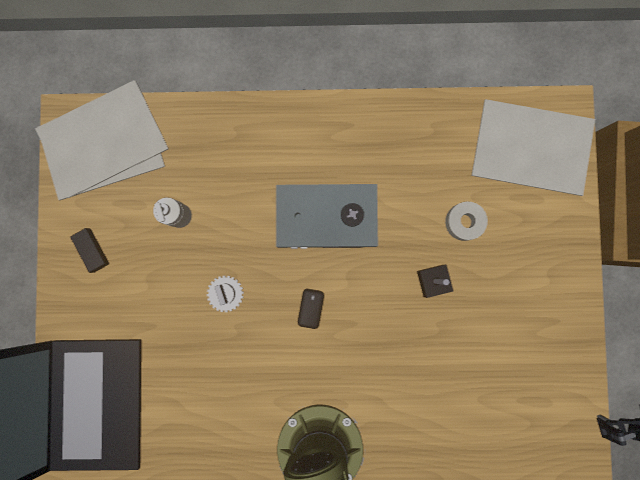

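View pics/side0.png

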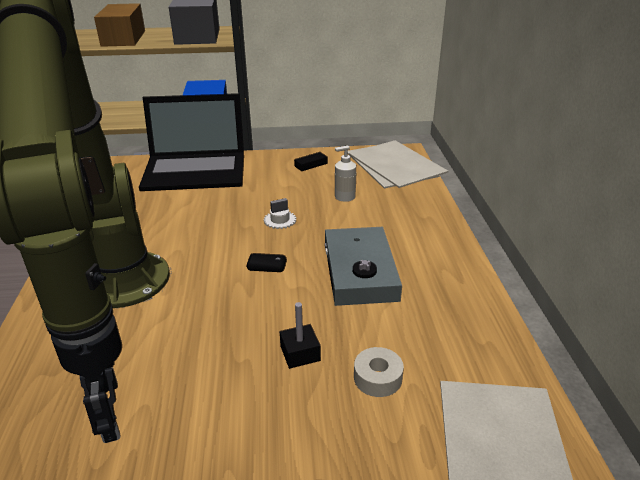

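The top view shows the rewinder at (327,215), socket at (297,214), spindle at (352,214), holder at (435,281) with the rod top near (446,282), gear at (225,294), mouse at (311,309), label roll at (467,221) and bottle at (168,211). In the side view the rod top is near (299,306), and nothing blocks the way between the objects. I'll zoom in on the details next.

```bash
cat > h.py <<'E'
import cv2,numpy as np
from rig import robot
np.set_printoptions(precision=4,suppress=True)
def ray(n,u,v):
    c=robot.get_calibration(n);K=c["intrinsics"];T=c["cam_to_world"]
    d=T[:3,:3]@np.array([(u-K[0,2])/K[0,0],-(v-K[1,2])/K[1,1],-1]);return T[:3,3],d
def plane(n,u,v,z):
    o,d=ray(n,u,v);return o+d*(z-o[2])/d[2]
def proj(n,p):
    c=robot.get_calibration(n);T=c["cam_to_world"];q=T[:3,:3].T@(np.array(p)-T[:3,3]);K=c["intrinsics"]
    return np.array([K[0,2]+K[0,0]*q[0]/-q[2],K[1,2]+K[1,1]*-q[1]/-q[2]])
E
python3 - <<'E'
import cv2,numpy as np
t=cv2.imread("pics/top0.png");s=cv2.imread("pics/side0.png")
def cr(i,u,v,w,h,f): return cv2.resize(i[v:v+h,u:u+w],None,fx=f,fy=f,interpolation=cv2.INTER_CUBIC)
a=np.hstack([cr(t,200,270,50,50,5),cr(t,410,255,50,50,5),cr(t,328,190,50,50,5)])
b=np.hstack([cr(s,260,195,50,50,5),cr(s,275,300,50,50,5),cr(s,340,230,50,50,5)])
cv2.imwrite("pics/m0.png",np.vstack([a,b]))
E
```

```text
(no output)
```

View pics/m0.png

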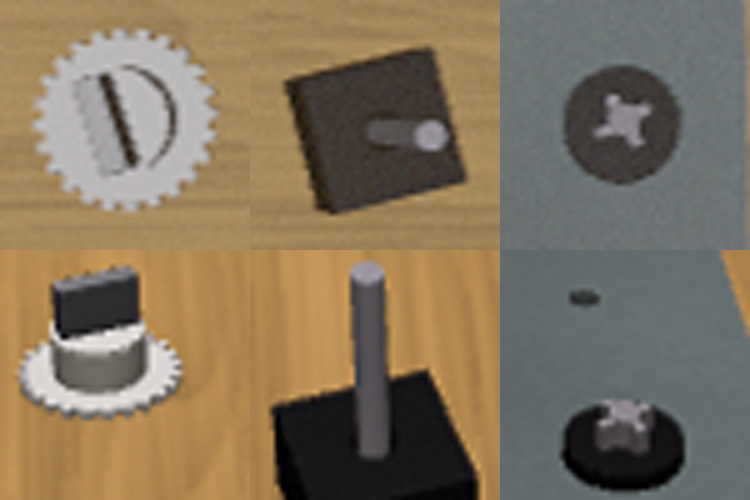

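The crops show the gear's bar top centred near (220.3,294.6), with the bar about 15° from world x. The rod top is near (446.2,282). The spindle cross is near (352.8,213.6), with its ribs about 30° off. I'll refine these numerically.

```bash
python3 - <<'E'
from h import *
t=cv2.imread("pics/top0.png");s=cv2.imread("pics/side0.png")
hs=cv2.cvtColor(t,cv2.COLOR_BGR2HSV)
# gear flange: white
m=((hs[...,1]<60)&(hs[...,2]>110)).astype(np.uint8); m2=np.zeros_like(m); m2[270:320,200:250]=m[270:320,200:250]
c=max(cv2.findContours(m2,0,2)[0],key=cv2.contourArea);(u,v),r=cv2.minEnclosingCircle(c);print("gear flange",u,v,r,plane("top",u,v,.006))
print("gear by bar top",plane("top",220.3,294.6,.068))
# rod top
def blob(n,img,u0,v0,w,h,th,z,lo=1):
    g=cv2.cvtColor(img,cv2.COLOR_BGR2GRAY)[v0:v0+h,u0:u0+w].astype(float)
    M=(g>th); ys,xs=np.nonzero(M); u,v=xs.mean()+u0,ys.mean()+v0; return u,v,M.sum(),plane(n,u,v,z),g,M
r=blob("top",t,441,276,12,12,100,.138);print("rod",r[:4]);print(r[4].astype(int))
sp=blob("top",t,342,204,21,21,100,.077);print("spin",sp[:4])
g=sp[4];dk=g<65
g0=np.clip(g-80,0,None);yy,xx=np.mgrid[:21,:21];u=(g0*xx).sum()/g0.sum();v=(g0*yy).sum()/g0.sum()
for p in(0,2,4):
    zc=(-(yy-v)+1j*-(xx-u)); R=abs(zc); a=(g0*np.where(R>0,zc**4/np.maximum(R,1e-6)**(4-p),0)*(R<8)).sum();print("rib ang",np.degrees(np.angle(a)/4)%90)
print("spindle c",u+342,v+204,plane("top",u+342,v+204,.076))
# collar disc
mk=np.zeros(t.shape[:2],np.uint8);gg=cv2.cvtColor(t,cv2.COLOR_BGR2GRAY);mk[195:235,333:373]=(gg[195:235,333:373]<75)
c=max(cv2.findContours(mk,0,2)[0],key=cv2.contourArea);(u,v),rr=cv2.minEnclosingCircle(c);print("collar",u,v,rr,plane("top",u,v,.06))
# housing top
b=t.astype(int);mm=((b[...,0]>b[...,2]+3)&(gg<130)).astype(np.uint8);m3=np.zeros_like(mm);m3[170:260,260:400]=mm[170:260,260:400]
m3=cv2.morphologyEx(m3,cv2.MORPH_CLOSE,np.ones((9,9)))
c=max(cv2.findContours(m3,0,2)[0],key=cv2.contourArea);ra=cv2.minAreaRect(c);print("house",ra,cv2.boxPoints(ra).tolist());print(np.array([plane("top",*p,.05) for p in cv2.boxPoints(ra)]))
# socket
ms=np.zeros_like(mk);ms[205:224,288:307]=gg[205:224,288:307]<70
ys,xs=np.nonzero(ms);print("socket",xs.mean(),ys.mean(),ms.sum(),plane("top",xs.mean(),ys.mean(),.05))
# side
for n,(u,v),z in [("rod",(298.8,304),.138),("spin",(364.8,263),.077),("sock",(356.8,239.5),.05)]: print("side",n,plane("side",u,v,z))
E
```

```text
gear flange 224.56544494628906 293.3386535644531 18.57732391357422 [0.399  0.2456 0.006 ]
gear by bar top [0.3989 0.2436 0.068 ]
rod (np.float64(448.0181818181818), np.float64(280.8727272727273), np.int64(55), array([ 0.4279, -0.3083,  0.138 ]))
[[ 60  56  58  56  51  57  57  56  82 121 141 139]
 [ 57  56  53  58  55  58  58  57  73 126 147 144]
 [ 53  55  54  49  52  50  52  52  63 116 144 141]
 [ 73  72  70  87 116 128 110  64  46 108 139 137]
 [ 84  75 104 137 149 150 151 125  48  75 117 136]
 [ 78  88 128 150 145 145 150 133  82  69 120 143]
 [ 84  89 129 151 148 145 146 139 105  47 106 145]
 [ 79  82 122 152 148 151 150 129  69  51 112 148]
 [ 67  72  82 119 147 157 141  92  49  46  84 127]
 [ 56  57  53  58  66  66  65  59  51  53  76 124]
 [ 57  55  54  56  56  52  57  58  61  44  53 110]
 [ 56  63  58  58  54  55  53  55  60  57  56  98]]
spin (np.float64(352.2637362637363), np.float64(212.7912087912088), np.int64(91), array([ 0.5992, -0.0898,  0.077 ]))
rib ang 29.845775300728434
rib ang 29.88429599986537
rib ang 29.803329899028956
spindle c 352.4358442755126 213.11195577055977 [ 0.5985 -0.0903  0.076 ]
collar 351.8333435058594 214.5 11.702422142028809 [ 0.5969 -0.0898  0.06  ]
house ((326.4999694824219, 214.99998474121094), (98.99998474121094, 61.99999237060547), 0.0) [[276.9999694824219, 245.99998474121094], [276.9999694824219, 183.99998474121094], [375.9999694824219, 183.99998474121094], [375.9999694824219, 245.99998474121094]]
[[ 0.5198  0.1021  0.05  ]
 [ 0.6797  0.1009  0.05  ]
 [ 0.6759 -0.1538  0.05  ]
 [ 0.5164 -0.1506  0.05  ]]
socket 296.4 213.4 5 [0.6029 0.0517 0.05  ]
side rod [ 0.4302 -0.304   0.138 ]
side spin [ 0.6    -0.0973  0.077 ]
side sock [0.6021 0.045  0.05  ]
```

```bash
cat >> h.py <<'E'
from scipy.spatial.transform import Rotation as Ro
def tri(a,b):
    A=[];B=[]
    for n,p in(("top",a),("side",b)):
        o,d=ray(n,*p);d=d/np.linalg.norm(d);P=np.eye(3)-np.outer(d,d);A.append(P);B.append(P@o)
    return np.linalg.lstsq(np.vstack(A),np.hstack(B),rcond=None)[0]
def go(p,yaw):
    "tool-frame delta (mm, rad) to world TCP p, pointing down, tool x at yaw deg"
    s=robot.state();q=s["tool_rot"];R=Ro.from_quat([*q[1:],q[0]]);a=np.radians(yaw)
    G=Ro.from_matrix(np.array([[np.cos(a),np.sin(a),0],[np.sin(a),-np.cos(a),0],[0,0,-1]]))
    d=R.inv().apply(np.array(p)-s["tool_pos"])*1000
    print("t",round(s["t"],2),"pos",s["tool_pos"],"yaw",np.degrees(np.arctan2(*R.as_matrix()[[1,0],0])),"tz",R.as_matrix()[:,2],"F",s["wrist_force"],"g",s["gripper_width"],s["grasp_force"])
    print("  dmm",d.round(1),"rot",(R.inv()*G).as_rotvec().round(3),"rows>=",np.linalg.norm(d)/41.7)
E
python3 - <<'E'
from h import *
print("top",plane("top",445.8,281.8,.138),"tri",tri((445.8,281.8),(298.8,304)))
print("spin",tri((352.6,213.1),(364.8,263)),"sock",tri((296.6,213.6),(356.8,239.5)))
go((.428,-.305,.22),13.5)
E
```

```text
top [ 0.4258 -0.3031  0.138 ] tri [ 0.428  -0.3033  0.1375]
spin [ 0.6001 -0.0911  0.0723] sock [0.603  0.0514 0.0457]
t 0.1 pos [ 0.1517 -0.6316  0.2303] yaw 13.509433246041144 tz [-0.0005  0.0016 -1.    ] F [-0.5249 -0.2634  0.5202] g 0.9971766557766687 0.0
  dmm [ 345.  -252.9   10.7] rot [-0.002  0.     0.   ] rows>= 10.261501937855488
```

Emit:
servo_tool([
  {"tx": 28, "ty": -20},
  {"tx": 60, "ty": -44},
  {"tx": 92, "ty": -67},
  {"tx": 124, "ty": -91},
  {"tx": 150, "ty": -110},
])

```text
invalid input
```

Emit:
servo_tool([
  {"tx": 30, "ty": -22},
  {"tx": 62, "ty": -45},
  {"tx": 94, "ty": -69},
  {"tx": 126, "ty": -92},
  {"tx": 150, "ty": -110},
])

```text
invalid input
```

Emit:
servo_tool([
  {"tx": 22, "ty": -16},
  {"tx": 45, "ty": -33},
  {"tx": 45, "ty": -33},
  {"tx": 45, "ty": -33},
])

```text
invalid input
```

```bash
python3 - <<'E'
from h import *
go((.428,-.303,.095),13.5)
t=robot.capture("top")[:,:,::-1];s=robot.capture("side")[:,:,::-1]
cv2.imwrite("pics/t1.png",t);cv2.imwrite("pics/s1.png",s)
def cr(i,u,v,w,h,f): return cv2.resize(i[v:v+h,u:u+w],None,fx=f,fy=f,interpolation=cv2.INTER_CUBIC)
cv2.imwrite("pics/m1.png",np.hstack([cr(t,400,240,100,100,4),cr(s,250,230,100,150,4)[:400]]))
E
```

```text
t 0.1 pos [ 0.1517 -0.6316  0.2303] yaw 13.509433246041144 tz [-0.0005  0.0016 -1.    ] F [-0.5249 -0.2634  0.5202] g 0.9971766557766687 0.0
  dmm [ 345.5 -254.7  135.7] rot [-0.002  0.     0.   ] rows>= 10.794647824367015
```

View pics/m1.png

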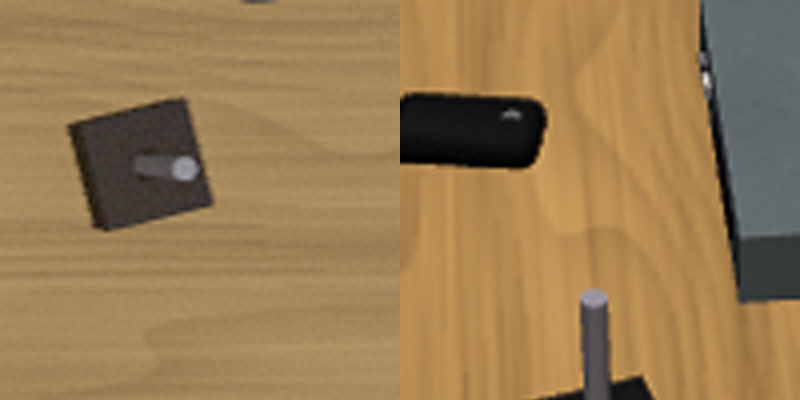

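The moves were refused, probably because every row needs all its keys, so the arm hasn't moved. In this crop the rod top is at (446,282), as before. I'll retry with full rows.

Emit:
servo_tool([
  {"tx": 28, "ty": -20, "tz": 0, "rx": 0, "ry": 0, "rz": 0, "jaw": 85},
  {"tx": 60, "ty": -44, "tz": 0, "rx": 0, "ry": 0, "rz": 0, "jaw": 85},
  {"tx": 92, "ty": -67, "tz": 0, "rx": 0, "ry": 0, "rz": 0, "jaw": 85},
  {"tx": 124, "ty": -91, "tz": 0, "rx": 0, "ry": 0, "rz": 0, "jaw": 85},
  {"tx": 150, "ty": -110, "tz": 0, "rx": 0, "ry": 0, "rz": 0, "jaw": 85},
], grip_force=40)

```text
t: 0.62
tool_pos: [0.2741, -0.4873, 0.2312]
tool_rot: [-0.0, 0.993, 0.119, 0.0]
wrist_force: [1.2, -0.3, -0.9]
gripper_width: 0.997
grasp_force: 0.0
```

Emit:
servo_tool([
  {"tx": 30, "ty": -22, "tz": 0, "rx": 0, "ry": 0, "rz": 0, "jaw": 85},
  {"tx": 62, "ty": -45, "tz": 0, "rx": 0, "ry": 0, "rz": 0, "jaw": 85},
  {"tx": 94, "ty": -69, "tz": 0, "rx": 0, "ry": 0, "rz": 0, "jaw": 85},
  {"tx": 126, "ty": -92, "tz": 0, "rx": 0, "ry": 0, "rz": 0, "jaw": 85},
  {"tx": 150, "ty": -110, "tz": 0, "rx": 0, "ry": 0, "rz": 0, "jaw": 85},
])

```text
t: 1.03
tool_pos: [0.3943, -0.3447, 0.2315]
tool_rot: [-0.0, 0.993, 0.119, 0.0]
wrist_force: [-0.2, -0.8, -0.2]
gripper_width: 0.996
grasp_force: 0.0
```

Emit:
servo_tool([
  {"tx": 22, "ty": -17, "tz": 0, "rx": 0, "ry": 0, "rz": 0, "jaw": 85},
  {"tx": 45, "ty": -34, "tz": 0, "rx": 0, "ry": 0, "rz": 0, "jaw": 85},
  {"tx": 45, "ty": -34, "tz": 0, "rx": 0, "ry": 0, "rz": 0, "jaw": 85},
  {"tx": 45, "ty": -34, "tz": 0, "rx": 0, "ry": 0, "rz": 0, "jaw": 85},
])

```text
t: 1.37
tool_pos: [0.4291, -0.3026, 0.2313]
tool_rot: [-0.0, 0.993, 0.12, 0.0]
wrist_force: [-0.1, -0.0, 0.9]
gripper_width: 0.992
grasp_force: 0.0
```

```bash
python3 - <<'E'
from h import *
go((.428,-.303,.095),13.5)
E
```

```text
t 1.37 pos [ 0.4291 -0.3026  0.2313] yaw 13.763403753642935 tz [ 0.  0. -1.] F [-0.1046 -0.0143  0.8901] g 0.9921679617803282 0.0
  dmm [ -1.2   0.1 136.3] rot [-0.    -0.     0.005] rows>= 3.2687986308676398
```

Emit:
servo_tool([
  {"tx": -1, "ty": 0, "tz": 35, "rx": 0, "ry": 0, "rz": 0, "jaw": 85},
  {"tx": -1, "ty": 0, "tz": 70, "rx": 0, "ry": 0, "rz": 0, "jaw": 85},
  {"tx": -1, "ty": 0, "tz": 105, "rx": 0, "ry": 0, "rz": 0, "jaw": 85},
  {"tx": -1, "ty": 0, "tz": 136, "rx": 0, "ry": 0, "rz": 0, "jaw": 85},
  {"tx": -1, "ty": 0, "tz": 136, "rx": 0, "ry": 0, "rz": 0, "jaw": 40},
])

```text
t: 1.78
tool_pos: [0.4216, -0.3032, 0.089]
tool_rot: [-0.004, 0.993, 0.117, -0.004]
wrist_force: [-1.2, -0.1, -0.5]
gripper_width: 0.882
grasp_force: 0.0
```

Emit:
servo_tool([
  {"tx": 0, "ty": 0, "tz": 0, "rx": 0, "ry": 0, "rz": 0, "jaw": 25},
  {"tx": 0, "ty": 0, "tz": 0, "rx": 0, "ry": 0, "rz": 0, "jaw": 10},
  {"tx": 0, "ty": 0, "tz": 0, "rx": 0, "ry": 0, "rz": 0, "jaw": 10},
  {"tx": 0, "ty": 0, "tz": 0, "rx": 0, "ry": 0, "rz": 0, "jaw": 10},
  {"tx": 0, "ty": 0, "tz": 0, "rx": 0, "ry": 0, "rz": 0, "jaw": 10},
])

```text
t: 2.2
tool_pos: [0.4279, -0.3053, 0.0972]
tool_rot: [0.001, 0.993, 0.118, 0.001]
wrist_force: [-1.3, 4.5, 8.9]
gripper_width: 0.15
grasp_force: 38.8
```

Emit:
servo_tool([
  {"tx": 0, "ty": 0, "tz": 0, "rx": 0, "ry": 0, "rz": 0, "jaw": 5},
  {"tx": 0, "ty": 0, "tz": 0, "rx": 0, "ry": 0, "rz": 0, "jaw": 5},
  {"tx": 0, "ty": 0, "tz": 0, "rx": 0, "ry": 0, "rz": 0, "jaw": 5},
])

```text
t: 2.45
tool_pos: [0.428, -0.3049, 0.0972]
tool_rot: [0.001, 0.993, 0.118, 0.001]
wrist_force: [-1.8, 0.8, 6.6]
gripper_width: 0.152
grasp_force: 38.8
```

Emit:
servo_tool([
  {"tx": 0, "ty": 0, "tz": -15, "rx": 0, "ry": 0, "rz": 0, "jaw": 5},
  {"tx": 0, "ty": 0, "tz": -40, "rx": 0, "ry": 0, "rz": 0, "jaw": 5},
  {"tx": 0, "ty": 0, "tz": -70, "rx": 0, "ry": 0, "rz": 0, "jaw": 5},
  {"tx": 0, "ty": 0, "tz": -95, "rx": 0, "ry": 0, "rz": 0, "jaw": 5},
  {"tx": 0, "ty": 0, "tz": -105, "rx": 0, "ry": 0, "rz": 0, "jaw": 5},
])

```text
t: 2.87
tool_pos: [0.4287, -0.3058, 0.2047]
tool_rot: [0.003, 0.993, 0.118, 0.002]
wrist_force: [0.7, 0.2, -0.5]
gripper_width: 0.152
grasp_force: 39.2
```

Emit:
servo_tool([
  {"tx": 10, "ty": -12, "tz": 0, "rx": 0, "ry": 0, "rz": 0, "jaw": 5},
  {"tx": 30, "ty": -36, "tz": 0, "rx": 0, "ry": 0, "rz": 0, "jaw": 5},
  {"tx": 52, "ty": -63, "tz": 0, "rx": 0, "ry": 0, "rz": 0, "jaw": 5},
  {"tx": 74, "ty": -90, "tz": 0, "rx": 0, "ry": 0, "rz": 0, "jaw": 5},
  {"tx": 96, "ty": -116, "tz": 0, "rx": 0, "ry": 0, "rz": 0, "jaw": 5},
])

```text
t: 3.28
tool_pos: [0.4933, -0.1679, 0.1999]
tool_rot: [0.0, 0.993, 0.117, -0.0]
wrist_force: [0.3, 0.4, -0.9]
gripper_width: 0.15
grasp_force: 39.2
```

Emit:
servo_tool([
  {"tx": 22, "ty": -27, "tz": 0, "rx": 0, "ry": 0, "rz": 0, "jaw": 5},
  {"tx": 46, "ty": -56, "tz": 0, "rx": 0, "ry": 0, "rz": 0, "jaw": 5},
  {"tx": 70, "ty": -85, "tz": 0, "rx": 0, "ry": 0, "rz": 0, "jaw": 5},
  {"tx": 94, "ty": -114, "tz": 0, "rx": 0, "ry": 0, "rz": 0, "jaw": 5},
  {"tx": 116, "ty": -140, "tz": 0, "rx": 0, "ry": 0, "rz": 0, "jaw": 5},
])

```text
t: 3.7
tool_pos: [0.5736, -0.0039, 0.1998]
tool_rot: [-0.0, 0.993, 0.118, -0.0]
wrist_force: [0.0, -0.4, -0.5]
gripper_width: 0.154
grasp_force: 39.2
```

Emit:
servo_tool([
  {"tx": 20, "ty": -25, "tz": 0, "rx": 0, "ry": 0, "rz": 0, "jaw": 5},
  {"tx": 35, "ty": -42, "tz": 0, "rx": 0, "ry": 0, "rz": 0, "jaw": 5},
  {"tx": 40, "ty": -49, "tz": 0, "rx": 0, "ry": 0, "rz": 0, "jaw": 5},
  {"tx": 40, "ty": -49, "tz": 0, "rx": 0, "ry": 0, "rz": 0, "jaw": 5},
  {"tx": 40, "ty": -49, "tz": 0, "rx": 0, "ry": 0, "rz": 0, "jaw": 5},
])

```text
t: 4.12
tool_pos: [0.6002, 0.0498, 0.1996]
tool_rot: [0.0, 0.993, 0.118, -0.001]
wrist_force: [0.5, -1.3, -1.1]
gripper_width: 0.152
grasp_force: 39.2
```

```bash
python3 - <<'E'
from h import *
go((.602,.051,.16),13.5)
E
```

```text
t 4.12 pos [0.6002 0.0498 0.1996] yaw 13.518078568362453 tz [-0.0015 -0.0011 -1.    ] F [ 0.4936 -1.3472 -1.0719] g 0.1524052156634971 39.196042232215405
  dmm [ 2.1 -0.7 39.6] rot [0.001 0.002 0.   ] rows>= 0.9501880153313104
```

Next I'll lower the rod foot to just above the socket and look from both cameras.

Emit:
servo_tool([
  {"tx": 1, "ty": 0, "tz": 18, "rx": 0, "ry": 0, "rz": 0, "jaw": 5},
  {"tx": 2, "ty": 0, "tz": 38, "rx": 0, "ry": 0, "rz": 0, "jaw": 5},
  {"tx": 2, "ty": 0, "tz": 48, "rx": 0, "ry": 0, "rz": 0, "jaw": 5},
  {"tx": 2, "ty": 0, "tz": 48, "rx": 0, "ry": 0, "rz": 0, "jaw": 5},
  {"tx": 2, "ty": 0, "tz": 48, "rx": 0, "ry": 0, "rz": 0, "jaw": 5},
])

```text
t: 4.53
tool_pos: [0.6022, 0.0495, 0.152]
tool_rot: [0.0, 0.993, 0.117, -0.001]
wrist_force: [0.9, -0.6, -0.1]
gripper_width: 0.15
grasp_force: 39.2
```

```bash
python3 - <<'E'
from h import *
go((.602,.051,.15),13.5)
t=robot.capture("top")[:,:,::-1];s=robot.capture("side")[:,:,::-1]
cv2.imwrite("pics/t2.png",t);cv2.imwrite("pics/s2.png",s)
def cr(i,u,v,w,h,f): return cv2.resize(i[v:v+h,u:u+w],None,fx=f,fy=f,interpolation=cv2.INTER_CUBIC)
cv2.imwrite("pics/m2.png",np.hstack([cr(t,270,180,50,60,8),cr(s,335,195,50,60,8)]))
p=robot.state()["tool_pos"];b=p-[0,0,.089]
print("foot pred",b,proj("side",b),"socket proj from est",proj("side",(.602,.051,.05)),proj("side",(.612,.051,.05)),proj("side",(.602,.061,.05)))
E
```

```text
t 4.53 pos [0.6022 0.0495 0.152 ] yaw 13.39187175164212 tz [-0.0012 -0.0009 -1.    ] F [ 0.9273 -0.5788 -0.1112] g 0.1501929533017143 39.16747357696295
  dmm [ 0.2 -1.5  2. ] rot [ 0.001  0.001 -0.002] rows>= 0.061379828892792344
foot pred [0.6033 0.0505 0.0645] [357.0815 233.7708] socket proj from est [356.4314 238.253 ] [360.1569 238.0397] [355.8918 236.1835]
```

View pics/m2.png

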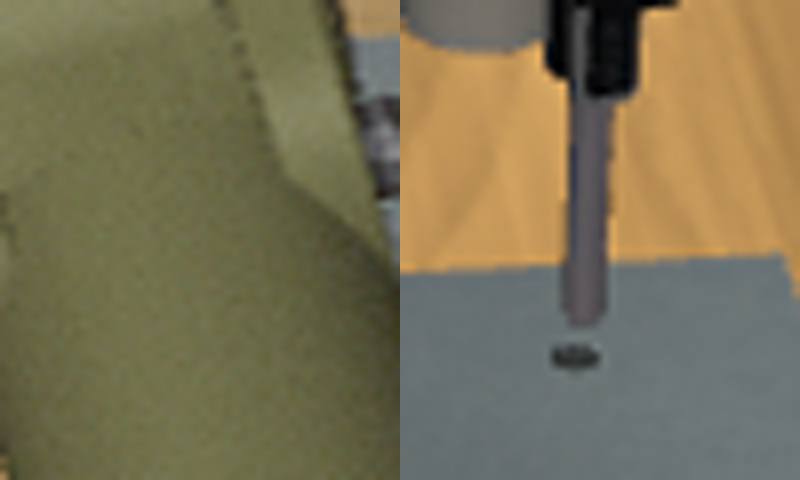

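In the side crop the rod foot is centred at about u=357.4 with its lower edge at v≈234.8. The hole is at about (356.4, 239.2), so the foot is roughly 2 mm too far in +x. The arm hides the socket in the top view. A quick relative calculation:

```bash
python3 - <<'E'
from h import *
p=np.array([.6033,.0505,.063])
print("vertical proj",proj("side",p),proj("side",p+[0,0,.07]))
hole=plane("side",356.4,239.2,.05)
for z in(.061,.063,.065):
    print(z,"foot",plane("side",357.4,233.35,z),"hole-foot",hole-plane("side",357.4,233.35,z))
t=cv2.imread("pics/top0.png");g=cv2.cvtColor(t,cv2.COLOR_BGR2GRAY);print(g[208:220,290:304])
s=cv2.imread("pics/s2.png");g=cv2.cvtColor(s,cv2.COLOR_BGR2GRAY);print(g[228:244,350:364])
E
```

```text
vertical proj [357.0848 234.2421] [357.871  211.5329]
0.061 foot [0.6053 0.0577 0.061 ] hole-foot [-0.004  -0.0111 -0.011 ]
0.063 foot [0.6048 0.0547 0.063 ] hole-foot [-0.0035 -0.0081 -0.013 ]
0.065 foot [0.6043 0.0517 0.065 ] hole-foot [-0.003  -0.0051 -0.015 ]
[[113 114 115 117 116 118 114 117 112 114 115 117 117 117]
 [112 114 117 115 118 117 114 118 115 112 114 116 114 114]
 [114 113 112 118 117 115 117 116 116 113 113 117 115 112]
 [116 115 116 112 113 117 119 117 116 118 114 115 113 115]
 [113 113 114 112 117 121 106  89  96 109 118 114 120 113]
 [114 116 113 115 107  89  61  54  59  73 101 117 120 117]
 [116 113 115 118 100  66  69  98 115  99  99 113 117 116]
 [113 112 111 117  93  75 106 117 116 112 114 112 117 115]
 [110 114 117 113  95  91 115 118 116 112 114 114 116 117]
 [116 114 114 117 106 104 114 116 113 109 115 115 117 115]
 [113 112 110 116 110 118 115 114 115 116 113 110 116 116]
 [112 112 115 112 112 115 114 110 113 114 109 113 114 114]]
[[127 118 118 119 115  77  80  89  88  81  78 117 114 113]
 [109 108 109 110 109  77  79  90  88  82  79 114 110 110]
 [111 111 111 110 107  77  79  89  89  80  78 114 111 112]
 [109 108 110 111 110  80  78  89  90  81  77 115 113 112]
 [109 109 109 112 110  82  79  90  89  79  76 114 112 112]
 [111 113 112 111 110  80  78  90  88  78  75 114 111 113]
 [113 110 112 110 110 103  83  89  88  80  96 113 111 111]
 [109 110 109 109 110 108  85  85  85  92 111 112 113 112]
 [111 109 110 110 110 110 109 109 112 111 112 114 113 114]
 [110 111 111 112 112 113 116 115 114 115 112 113 114 114]
 [111 111 112 110  82  85  66  78  80 119 115 114 113 112]
 [110 110 111 106  48  57  56  58  54  61 114 112 112 112]
 [111 111 110 108  67  51  55  53  52  75 116 112 110 111]
 [111 111 111 114 112 109  94  96 109 110 115 112 111 113]
 [113 112 112 112 113 115 113 113 115 115 114 113 112 113]
 [112 113 114 112 113 115 113 114 113 112 113 113 112 113]]
```

Emit:
servo_tool([
  {"tx": -3, "ty": 0.8, "tz": 3, "rx": 0, "ry": 0, "rz": 0, "jaw": 5},
  {"tx": -3.3, "ty": 0.8, "tz": 8, "rx": 0, "ry": 0, "rz": 0, "jaw": 5},
  {"tx": -3.3, "ty": 0.8, "tz": 12, "rx": 0, "ry": 0, "rz": 0, "jaw": 5},
  {"tx": -3.3, "ty": 0.8, "tz": 15, "rx": 0, "ry": 0, "rz": 0, "jaw": 5},
  {"tx": -3.3, "ty": 0.8, "tz": 17, "rx": 0, "ry": 0, "rz": 0, "jaw": 5},
])

```text
t: 5.05
tool_pos: [0.5995, 0.0496, 0.1347]
tool_rot: [0.0, 0.993, 0.118, -0.0]
wrist_force: [0.6, -0.8, -0.4]
gripper_width: 0.15
grasp_force: 39.2
```

Emit:
servo_tool([
  {"tx": 0, "ty": 0, "tz": 2, "rx": 0, "ry": 0, "rz": 0, "jaw": 5},
  {"tx": 0, "ty": 0, "tz": 3, "rx": 0, "ry": 0, "rz": 0, "jaw": 5},
  {"tx": 0, "ty": 0, "tz": 3, "rx": 0, "ry": 0, "rz": 0, "jaw": 5},
])

```text
t: 5.3
tool_pos: [0.5996, 0.0497, 0.132]
tool_rot: [-0.0, 0.993, 0.118, -0.0]
wrist_force: [-0.2, -0.3, -0.6]
gripper_width: 0.153
grasp_force: 39.2
```

```bash
python3 - <<'E'
from h import *
go((.599,.048,.102),13.5)
E
```

```text
t 5.3 pos [0.5996 0.0497 0.132 ] yaw 13.518502791241255 tz [-0.0004 -0.     -1.    ] F [-0.2283 -0.3043 -0.6284] g 0.15286135121770367 39.16743244975805
  dmm [-0.9  1.5 30. ] rot [-0.  0.  0.] rows>= 0.7203202468978228
```

Emit:
servo_tool([
  {"tx": 0, "ty": 0, "tz": 3, "rx": 0, "ry": 0, "rz": 0, "jaw": 5},
  {"tx": 0, "ty": 0, "tz": 6, "rx": 0, "ry": 0, "rz": 0, "jaw": 5},
  {"tx": 0, "ty": 0, "tz": 9, "rx": 0, "ry": 0, "rz": 0, "jaw": 5},
  {"tx": 0, "ty": 0, "tz": 9, "rx": 0, "ry": 0, "rz": 0, "jaw": 5},
])

```text
t: 5.63
tool_pos: [0.5994, 0.0495, 0.1225]
tool_rot: [0.0, 0.993, 0.118, -0.0]
wrist_force: [0.7, 0.1, -1.3]
gripper_width: 0.154
grasp_force: 39.2
```

Emit:
servo_tool([
  {"tx": 0, "ty": 0, "tz": 4, "rx": 0, "ry": 0, "rz": 0, "jaw": 5},
  {"tx": 0, "ty": 0, "tz": 8, "rx": 0, "ry": 0, "rz": 0, "jaw": 5},
  {"tx": 0, "ty": 0, "tz": 12, "rx": 0, "ry": 0, "rz": 0, "jaw": 5},
  {"tx": 0, "ty": 0, "tz": 16, "rx": 0, "ry": 0, "rz": 0, "jaw": 5},
  {"tx": 0, "ty": 0, "tz": 16, "rx": 0, "ry": 0, "rz": 0, "jaw": 5},
])

```text
t: 6.05
tool_pos: [0.5993, 0.0494, 0.1062]
tool_rot: [0.0, 0.993, 0.118, -0.0]
wrist_force: [0.4, -0.4, -1.5]
gripper_width: 0.145
grasp_force: 39.2
```

Emit:
servo_tool([
  {"tx": 0, "ty": 0, "tz": 1, "rx": 0, "ry": 0, "rz": 0, "jaw": 5},
  {"tx": 0, "ty": 0, "tz": 2, "rx": 0, "ry": 0, "rz": 0, "jaw": 5},
  {"tx": 0, "ty": 0, "tz": 2, "rx": 0, "ry": 0, "rz": 0, "jaw": 5},
])

```text
t: 6.3
tool_pos: [0.5996, 0.0497, 0.1052]
tool_rot: [0.0, 0.993, 0.118, -0.0]
wrist_force: [-0.2, -0.8, -1.0]
gripper_width: 0.153
grasp_force: 39.2
```

Emit:
servo_tool([
  {"tx": 0, "ty": 0, "tz": 0, "rx": 0, "ry": 0, "rz": 0, "jaw": 20},
  {"tx": 0, "ty": 0, "tz": 0, "rx": 0, "ry": 0, "rz": 0, "jaw": 35},
  {"tx": 0, "ty": 0, "tz": 0, "rx": 0, "ry": 0, "rz": 0, "jaw": 50},
  {"tx": 0, "ty": 0, "tz": 0, "rx": 0, "ry": 0, "rz": 0, "jaw": 70},
  {"tx": 0, "ty": 0, "tz": 0, "rx": 0, "ry": 0, "rz": 0, "jaw": 85},
])

```text
t: 6.72
tool_pos: [0.5997, 0.0496, 0.1054]
tool_rot: [0.0, 0.993, 0.118, 0.0]
wrist_force: [0.3, -0.4, -0.5]
gripper_width: 0.795
grasp_force: 0.0
```

Emit:
servo_tool([
  {"tx": 0, "ty": 0, "tz": 0, "rx": 0, "ry": 0, "rz": 0, "jaw": 85},
  {"tx": 0, "ty": 0, "tz": 0, "rx": 0, "ry": 0, "rz": 0, "jaw": 85},
  {"tx": 0, "ty": 0, "tz": 0, "rx": 0, "ry": 0, "rz": 0, "jaw": 85},
  {"tx": 0, "ty": 0, "tz": -20, "rx": 0, "ry": 0, "rz": 0, "jaw": 85},
  {"tx": 0, "ty": 0, "tz": -55, "rx": 0, "ry": 0, "rz": 0, "jaw": 85},
])

```text
t: 7.13
tool_pos: [0.5966, 0.049, 0.1567]
tool_rot: [-0.0, 0.993, 0.118, -0.004]
wrist_force: [0.5, -0.6, 0.4]
gripper_width: 0.994
grasp_force: 0.0
```

Emit:
servo_tool([
  {"tx": 0, "ty": 0, "tz": -35, "rx": 0, "ry": 0, "rz": 0, "jaw": 85},
  {"tx": 0, "ty": 0, "tz": -70, "rx": 0, "ry": 0, "rz": 0, "jaw": 85},
  {"tx": -5, "ty": -5, "tz": -85, "rx": 0, "ry": 0, "rz": 0, "jaw": 85},
  {"tx": -20, "ty": -20, "tz": -85, "rx": 0, "ry": 0, "rz": 0, "jaw": 85},
  {"tx": -42, "ty": -40, "tz": -85, "rx": 0, "ry": 0, "rz": 0, "jaw": 85},
])

```text
t: 7.55
tool_pos: [0.5507, 0.078, 0.2461]
tool_rot: [-0.0, 0.993, 0.116, 0.001]
wrist_force: [-0.9, -0.0, -1.2]
gripper_width: 0.995
grasp_force: 0.0
```

```bash
python3 - <<'E'
from h import *
go((.399,.2445,.2),15.5)
s=robot.capture("side")[:,:,::-1]
cv2.imwrite("pics/s3.png",s)
def cr(i,u,v,w,h,f): return cv2.resize(i[v:v+h,u:u+w],None,fx=f,fy=f,interpolation=cv2.INTER_CUBIC)
cv2.imwrite("pics/m3.png",cr(s,230,120,200,150,4))
for z in(.146,.05):print(z,proj("side",(.5995,.048,z)))
E
```

```text
t 7.55 pos [0.5507 0.078  0.2461] yaw 13.343891245161172 tz [ 0.0026  0.0008 -1.    ] F [-0.883  -0.0079 -1.2042] g 0.9950140319139762 0.0
  dmm [-109.3 -197.    45.9] rot [-0.    -0.003 -0.038] rows>= 5.513894752985191
0.146 [356.6936 207.7534]
0.05 [355.661  238.9318]
```

View pics/m3.png

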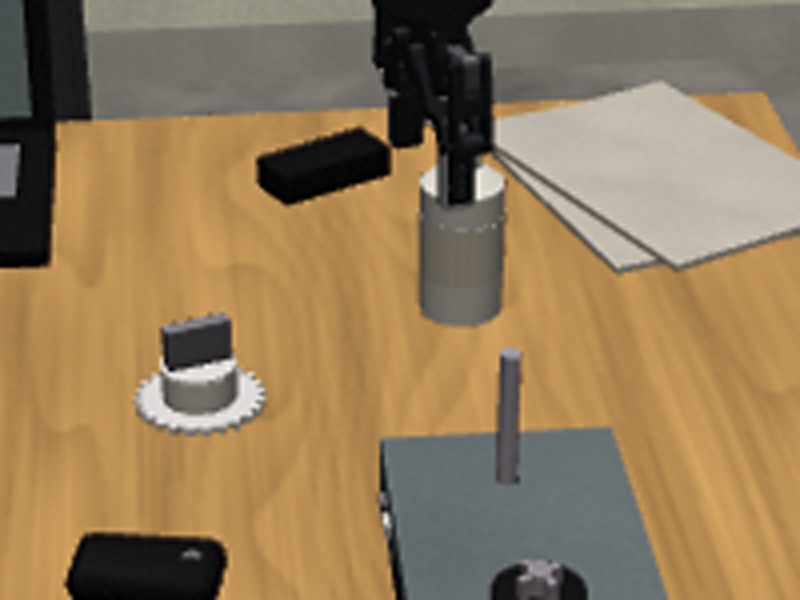

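The rod stands in the socket with its top near (357.4,208.4), where (356.7,207.8) was predicted, so it is seated at the bottom. The gear is untouched at about (280,217). Next, above the gear.

Emit:
servo_tool([
  {"tx": -10, "ty": -18, "tz": 3, "rx": 0, "ry": 0, "rz": -0.01, "jaw": 85},
  {"tx": -28, "ty": -50, "tz": 10, "rx": 0, "ry": 0, "rz": -0.02, "jaw": 85},
  {"tx": -46, "ty": -83, "tz": 20, "rx": 0, "ry": 0, "rz": -0.038, "jaw": 85},
  {"tx": -64, "ty": -116, "tz": 30, "rx": 0, "ry": 0, "rz": -0.038, "jaw": 85},
  {"tx": -82, "ty": -148, "tz": 40, "rx": 0, "ry": 0, "rz": -0.038, "jaw": 85},
])

```text
t: 8.02
tool_pos: [0.4334, 0.2046, 0.2045]
tool_rot: [0.0, 0.991, 0.136, -0.0]
wrist_force: [-0.3, 0.5, 0.5]
gripper_width: 0.998
grasp_force: 0.0
```

Emit:
servo_tool([
  {"tx": -16, "ty": -28, "tz": 6, "rx": 0, "ry": 0, "rz": 0, "jaw": 85},
  {"tx": -27, "ty": -48, "tz": 6, "rx": 0, "ry": 0, "rz": 0, "jaw": 85},
  {"tx": -27, "ty": -48, "tz": 6, "rx": 0, "ry": 0, "rz": 0, "jaw": 85},
  {"tx": -27, "ty": -48, "tz": 6, "rx": 0, "ry": 0, "rz": 0, "jaw": 85},
])

```text
t: 8.35
tool_pos: [0.3952, 0.2432, 0.1991]
tool_rot: [0.001, 0.99, 0.138, 0.0]
wrist_force: [1.0, -0.6, 0.3]
gripper_width: 0.996
grasp_force: 0.0
```

```bash
python3 - <<'E'
from h import *
go((.399,.244,.038),15.5)
t=cv2.imread("pics/top0.png");g=cv2.cvtColor(t,cv2.COLOR_BGR2GRAY)
print(g[282:306,212:232])
E
```

```text
t 8.35 pos [0.3952 0.2432 0.1991] yaw 15.881839393894808 tz [ 0.0007 -0.0013 -1.    ] F [ 1.0336 -0.5884  0.3215] g 0.9962741792837267 0.0
  dmm [  3.9   0.  161.1] rot [ 0.001 -0.     0.007] rows>= 3.865292424405009
[[190 174 170 186 185 185 185 184 185 185 186 186 186 189 189 189 184 184
  184 186]
 [187 185 186 183 184 185 186 185 186 190 186 177 151 122 121 149 176 188
  188 186]
 [183 186 185 186 186 187 189 179 152 143 173 186 185 184 175 138  94 110
  166 189]
 [186 184 185 188 160 130 157 132  59  58 146 190 186 186 187 189 168 108
   91 139]
 [188 184 171 151 160 165 171 148  57  50  95 162 189 186 186 186 188 167
  107  73]
 [187 184 175 160 166 164 169 151  92  50  89 162 189 185 186 186 185 188
  168 106]
 [184 185 172 154 164 166 167 163 133  45  56 148 189 185 186 184 185 186
  189 173]
 [184 186 170 153 166 164 166 173 145  55  46  96 163 187 186 184 185 183
  186 189]
 [184 185 186 173 158 162 168 167 151  97  48  92 161 189 185 185 182 185
  186 187]
 [184 185 186 172 155 165 165 166 161 128  44  54 148 193 185 186 184 186
  186 186]
 [184 186 185 171 156 165 167 166
[... 457 characters left out ...]
 186 185
  185 186]
 [185 183 187 183 185 171 155 169 165 163 170 146  57  44  91 162 187 184
  186 190]
 [186 185 184 185 186 185 177 163 162 163 165 150  97  54  98 162 188 186
  187 180]
 [186 184 184 185 185 184 171 156 166 164 164 160 127  40  54 146 192 187
  188 164]
 [186 184 184 184 183 185 170 157 168 163 161 165 144  53  51  93 162 190
  170 134]
 [184 185 184 185 185 181 185 174 163 168 162 161 149  92  43 117 173 170
  135 161]
 [187 185 185 184 186 183 187 170 156 163 165 170 150 131 116 155 188 167
  157 184]
 [165 187 186 185 185 186 186 171 153 157 142 128 151 188 186 184 186 185
  183 185]
 [155 176 187 183 185 182 184 185 170 167 186 184 185 185 185 185 186 185
  184 184]]
```

Emit:
servo_tool([
  {"tx": 3, "ty": -0.5, "tz": 30, "rx": 0, "ry": 0, "rz": -0.031, "jaw": 85},
  {"tx": 4, "ty": -0.5, "tz": 65, "rx": 0, "ry": 0, "rz": -0.031, "jaw": 85},
  {"tx": 4, "ty": -0.5, "tz": 100, "rx": 0, "ry": 0, "rz": -0.031, "jaw": 85},
  {"tx": 4, "ty": -0.5, "tz": 135, "rx": 0, "ry": 0, "rz": -0.031, "jaw": 70},
  {"tx": 4, "ty": -0.5, "tz": 158, "rx": 0, "ry": 0, "rz": -0.031, "jaw": 60},
], grip_force=80)

```text
t: 8.77
tool_pos: [0.3993, 0.2417, 0.038]
tool_rot: [0.001, 0.989, 0.151, -0.002]
wrist_force: [-0.7, -0.8, -0.4]
gripper_width: 0.74
grasp_force: 0.0
```

Emit:
servo_tool([
  {"tx": 0, "ty": 0, "tz": 0, "rx": 0, "ry": 0, "rz": 0, "jaw": 45},
  {"tx": 0, "ty": 0, "tz": 0, "rx": 0, "ry": 0, "rz": 0, "jaw": 35},
  {"tx": 0, "ty": 0, "tz": 0, "rx": 0, "ry": 0, "rz": 0, "jaw": 35},
])

```text
t: 9.02
tool_pos: [0.4014, 0.2441, 0.0425]
tool_rot: [-0.0, 0.988, 0.151, 0.001]
wrist_force: [0.6, -0.0, 1.1]
gripper_width: 0.411
grasp_force: 0.0
```

```bash
python3 - <<'E'
from h import *
go((.399,.2448,.038),17.7)
E
```

```text
t 9.02 pos [0.4014 0.2441 0.0425] yaw 17.399333906655535 tz [ 0.0016  0.0009 -1.    ] F [ 0.5518 -0.0265  1.1223] g 0.41059548272551777 0.0
  dmm [-2.1 -1.3  4.5] rot [-0.    -0.002 -0.005] rows>= 0.12379094980417506
```

Emit:
servo_tool([
  {"tx": -2, "ty": -0.8, "tz": 4, "rx": 0, "ry": 0, "rz": 0, "jaw": 30},
  {"tx": -2, "ty": -0.8, "tz": 4, "rx": 0, "ry": 0, "rz": 0, "jaw": 20},
  {"tx": -2, "ty": -0.8, "tz": 4, "rx": 0, "ry": 0, "rz": 0, "jaw": 5},
  {"tx": -2, "ty": -0.8, "tz": 4, "rx": 0, "ry": 0, "rz": 0, "jaw": 5},
  {"tx": -2, "ty": -0.8, "tz": 4, "rx": 0, "ry": 0, "rz": 0, "jaw": 5},
])

```text
t: 9.43
tool_pos: [0.3987, 0.2444, 0.0385]
tool_rot: [0.0, 0.988, 0.152, 0.001]
wrist_force: [-0.6, -0.3, 6.8]
gripper_width: 0.156
grasp_force: 78.8
```

Emit:
servo_tool([
  {"tx": 0, "ty": 0, "tz": 0, "rx": 0, "ry": 0, "rz": 0, "jaw": 5},
  {"tx": 0, "ty": 0, "tz": 0, "rx": 0, "ry": 0, "rz": 0, "jaw": 5},
  {"tx": 0, "ty": 0, "tz": 0, "rx": 0, "ry": 0, "rz": 0, "jaw": 5},
  {"tx": 0, "ty": 0, "tz": 0, "rx": 0, "ry": 0, "rz": 0, "jaw": 5},
])

```text
t: 9.77
tool_pos: [0.3987, 0.2444, 0.0385]
tool_rot: [0.0, 0.988, 0.152, 0.001]
wrist_force: [-1.2, -0.8, 7.4]
gripper_width: 0.149
grasp_force: 78.8
```

```bash
python3 - <<'E'
from h import *
go((.5985,-.0903,.2),29.8)
E
```

```text
t 9.77 pos [0.3987 0.2444 0.0385] yaw 17.464639232824087 tz [ 0.0019 -0.     -1.    ] F [-1.1801 -0.8464  7.4035] g 0.14909208025192278 78.78774404525757
  dmm [  90.5  379.4 -161.1] rot [ 0.001 -0.002 -0.215] rows>= 10.119749101601625
```

Emit:
servo_tool([
  {"tx": 0, "ty": 0, "tz": -10, "rx": 0, "ry": 0, "rz": 0, "jaw": 5},
  {"tx": 0, "ty": 0, "tz": -32, "rx": 0, "ry": 0, "rz": 0, "jaw": 5},
  {"tx": 0, "ty": 0, "tz": -60, "rx": 0, "ry": 0, "rz": 0, "jaw": 5},
  {"tx": 0, "ty": 0, "tz": -85, "rx": 0, "ry": 0, "rz": 0, "jaw": 5},
  {"tx": 0, "ty": 8, "tz": -100, "rx": 0, "ry": 0, "rz": 0, "jaw": 5},
])

```text
t: 10.18
tool_pos: [0.4003, 0.2388, 0.1404]
tool_rot: [-0.001, 0.988, 0.153, 0.002]
wrist_force: [0.5, 0.3, -0.7]
gripper_width: 0.148
grasp_force: 77.9
```

Emit:
servo_tool([
  {"tx": 3, "ty": 25, "tz": -6, "rx": 0, "ry": 0, "rz": 0, "jaw": 5},
  {"tx": 8, "ty": 55, "tz": -6, "rx": 0, "ry": 0, "rz": 0, "jaw": 5},
  {"tx": 13, "ty": 85, "tz": -6, "rx": 0, "ry": 0, "rz": 0, "jaw": 5},
  {"tx": 18, "ty": 115, "tz": -6, "rx": 0, "ry": 0, "rz": 0, "jaw": 5},
  {"tx": 24, "ty": 145, "tz": -6, "rx": 0, "ry": 0, "rz": 0, "jaw": 5},
])

```text
t: 10.6
tool_pos: [0.4667, 0.104, 0.144]
tool_rot: [0.0, 0.988, 0.152, 0.0]
wrist_force: [0.1, 0.5, -0.8]
gripper_width: 0.147
grasp_force: 78.0
```

Emit:
servo_tool([
  {"tx": 7, "ty": 30, "tz": 0, "rx": 0, "ry": 0, "rz": -0.04, "jaw": 5},
  {"tx": 15, "ty": 60, "tz": 0, "rx": 0, "ry": 0, "rz": -0.08, "jaw": 5},
  {"tx": 23, "ty": 90, "tz": 0, "rx": 0, "ry": 0, "rz": -0.12, "jaw": 5},
  {"tx": 31, "ty": 120, "tz": 0, "rx": 0, "ry": 0, "rz": -0.16, "jaw": 5},
  {"tx": 38, "ty": 145, "tz": 0, "rx": 0, "ry": 0, "rz": -0.2, "jaw": 5},
])

```text
t: 11.02
tool_pos: [0.547, -0.024, 0.1437]
tool_rot: [0.0, 0.968, 0.25, 0.0]
wrist_force: [0.2, 0.8, -1.0]
gripper_width: 0.152
grasp_force: 77.9
```

```bash
python3 - <<'E'
from h import *
go((.5985,-.091,.15),29.8)
E
```

```text
t 11.02 pos [ 0.547  -0.024   0.1437] yaw 28.956948036136513 tz [ 0.0003 -0.0006 -1.    ] F [ 0.1642  0.7538 -0.997 ] g 0.15190545278214135 77.88456559181213
  dmm [12.6 83.6 -6.2] rot [ 0.001  0.    -0.015] rows>= 2.0322968240377874
```

Emit:
servo_tool([
  {"tx": 4, "ty": 28, "tz": 0, "rx": 0, "ry": 0, "rz": -0.015, "jaw": 5},
  {"tx": 9, "ty": 60, "tz": 0, "rx": 0, "ry": 0, "rz": -0.015, "jaw": 5},
  {"tx": 13, "ty": 83, "tz": 0, "rx": 0, "ry": 0, "rz": -0.015, "jaw": 5},
  {"tx": 13, "ty": 83, "tz": 0, "rx": 0, "ry": 0, "rz": -0.015, "jaw": 5},
  {"tx": 13, "ty": 83, "tz": 0, "rx": 0, "ry": 0, "rz": -0.015, "jaw": 5},
])

```text
t: 11.43
tool_pos: [0.5979, -0.0893, 0.1432]
tool_rot: [-0.001, 0.967, 0.256, -0.0]
wrist_force: [-0.1, 0.9, -1.7]
gripper_width: 0.148
grasp_force: 78.1
```

```bash
python3 - <<'E'
from h import *
go((.599,-.0903,.118),29.8)
p=robot.state()["tool_pos"]
s=robot.capture("side")[:,:,::-1].copy()
cv2.imwrite("pics/s4.png",s)
# predicted gear flange outline (bottom, z=p-.0385) drawn as check points
c=p-[0,0,.0385]
th=np.linspace(0,2*np.pi,200)
P=np.array([proj("side",c+[.048*np.cos(a),.048*np.sin(a),.003]) for a in th]);print("pred u range",P[:,0].min(),P[:,0].max(),"v",P[:,1].min(),P[:,1].max(),"centre",proj("side",c))
print("spindle pred",proj("side",(.599,-.0903,.077)))
h=cv2.cvtColor(s,cv2.COLOR_BGR2HSV)
m=((h[...,1]<40)&(h[...,2]>110)).astype(np.uint8);u,v=proj("side",c).astype(int)
mm=np.zeros_like(m);mm[v-40:v+40,u-50:u+50]=m[v-40:v+40,u-50:u+50]
k=max(cv2.findContours(mm,0,2)[0],key=cv2.contourArea);print("seen",cv2.boundingRect(k))
cr=cv2.resize(s[190:290,310:420],None,fx=6,fy=6,interpolation=cv2.INTER_CUBIC);cv2.imwrite("pics/m4.png",cr)
E
```

```text
t 11.43 pos [ 0.5979 -0.0893  0.1432] yaw 29.628556173954433 tz [-0.0007  0.0009 -1.    ] F [-0.0687  0.8657 -1.6673] g 0.14763807505893417 78.05244326591492
  dmm [ 0.5  1.5 25.2] rot [-0.001  0.    -0.003] rows>= 0.6044321430972678
pred u range 343.78996452783014 383.98577809536266 v 239.55176355739127 262.6146524673935 centre [363.8097 251.7652]
spindle pred [363.933  261.3177]
seen (326, 227, 76, 62)
```

View pics/m4.png

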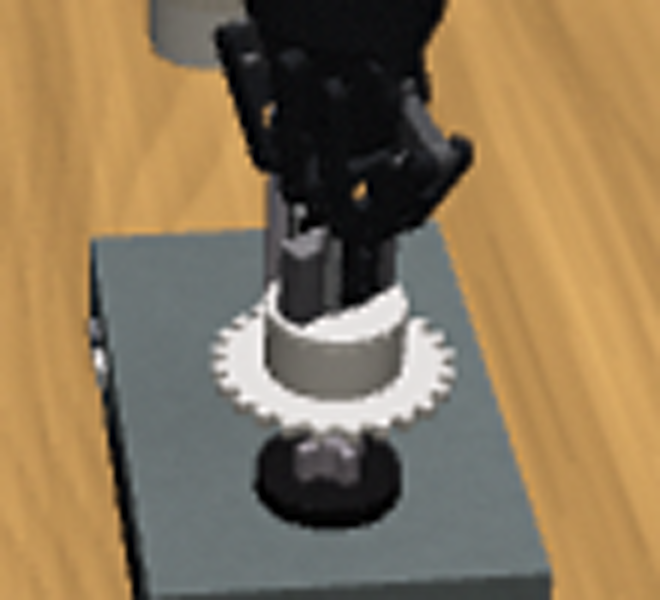

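The side crop shows the flange spanning u 345–385.8 (centre ≈365.3) and the collar centred at about u=364.4. So the gear sits about 1–1.5 mm too far in +x, with the bar at about 30°. I'll correct, come down to just above the spindle tip and measure again.

Emit:
servo_tool([
  {"tx": -1.9, "ty": 1.1, "tz": 5, "rx": 0, "ry": 0, "rz": 0, "jaw": 5},
  {"tx": -1.9, "ty": 1.1, "tz": 12, "rx": 0, "ry": 0, "rz": 0, "jaw": 5},
  {"tx": -1.9, "ty": 1.1, "tz": 18, "rx": 0, "ry": 0, "rz": 0, "jaw": 5},
  {"tx": -1.9, "ty": 1.1, "tz": 20, "rx": 0, "ry": 0, "rz": 0, "jaw": 5},
  {"tx": -1.9, "ty": 1.1, "tz": 20, "rx": 0, "ry": 0, "rz": 0, "jaw": 5},
])

```text
t: 11.9
tool_pos: [0.5958, -0.0893, 0.1222]
tool_rot: [-0.0, 0.966, 0.257, -0.001]
wrist_force: [0.3, -0.2, -1.3]
gripper_width: 0.152
grasp_force: 78.1
```

```bash
python3 - <<'E'
from h import *
ps=[]
for i in range(4):
    s=robot.capture("side")[:,:,::-1].copy(); ps.append(robot.state()["tool_pos"])
p=np.mean(ps,0);print("p",p,np.std(ps,0));cv2.imwrite("pics/s5.png",s)
go((.598,-.0903,.118),29.8)
g=cv2.cvtColor(s,cv2.COLOR_BGR2GRAY).astype(float)
h=cv2.cvtColor(s,cv2.COLOR_BGR2HSV)
# flange white extents per row
for v in range(244,266,2):
    w=np.nonzero((h[v,335:400,1]<40)&(h[v,335:400,2]>150))[0]+335; print(v,"white",(w.min(),w.max(),(w.min()+w.max())/2) if len(w) else None)
for v in range(266,280):
    d=np.nonzero(g[v,335:400]<60)[0]+335; print(v,"collar",(d.min(),d.max(),(d.min()+d.max())/2) if len(d) else None)
c=p-[0,0,.0385]
print("pred gear c u",proj("side",c+[0,0,.006]),"collar",proj("side",(.5984,-.0903,.06)),"coll bottom",proj("side",(.5984,-.1203,.055)))
print("per mm x",proj("side",c+[.001,0,.006])-proj("side",c+[0,0,.006]))
E
```

```text
p [ 0.5967 -0.0896  0.1232] [0.0003 0.0001 0.0003]
t 12.1 pos [ 0.597  -0.0897  0.1236] yaw 29.796236278402844 tz [ 0.0005 -0.0002 -1.    ] F [-0.2842 -0.1308 -1.3517] g 0.14520305555673424 78.06048274040222
  dmm [0.6 1.1 5.6] rot [ 0. -0. -0.] rows>= 0.13720633213003738
244 white (np.int64(354), np.int64(375), np.float64(364.5))
246 white (np.int64(353), np.int64(376), np.float64(364.5))
248 white (np.int64(352), np.int64(376), np.float64(364.0))
250 white (np.int64(349), np.int64(380), np.float64(364.5))
252 white (np.int64(346), np.int64(382), np.float64(364.0))
254 white (np.int64(345), np.int64(381), np.float64(363.0))
256 white (np.int64(347), np.int64(383), np.float64(365.0))
258 white (np.int64(345), np.int64(384), np.float64(364.5))
260 white (np.int64(346), np.int64(382), np.float64(364.0))
262 white (np.int64(349), np.int64(380), np.float64(364.5))
264 white (np.int64(352), np.int64(380), np.float64(366.0))
266 collar None
267 collar None
268 collar (np.int64(353), np.int64(375), np.float64(364.0))
269 collar (np.int64(353), np.int64(376), np.float64(364.5))
270 collar (np.int64(352), np.int64(376), np.float64(364.0))
271 collar (np.int64(352), np.int64(376), np.float64(364.0))
272 collar (np.int64(353), np.int64(376), np.float64(364.5))
273 collar (np.int64(353), np.int64(375), np.float64(364.0))
274 collar (np.int64(354), np.int64(375), np.float64(364.5))
275 collar (np.int64(355), np.int64(373), np.float64(364.0))
276 collar (np.int64(357), np.int64(373), np.float64(365.0))
277 collar (np.int64(360), np.int64(371), np.float64(365.5))
278 collar None
279 collar None
pred gear c u [363.1343 256.5854] collar [363.4408 266.969 ] coll bottom [365.2997 276.0859]
per mm x [ 0.4107 -0.0247]
```

Emit:
servo_tool([
  {"tx": 0, "ty": 1.1, "tz": 3, "rx": 0, "ry": 0, "rz": 0, "jaw": 5},
  {"tx": 0, "ty": 1.1, "tz": 6, "rx": 0, "ry": 0, "rz": 0, "jaw": 5},
  {"tx": 0, "ty": 1.1, "tz": 9, "rx": 0, "ry": 0, "rz": 0, "jaw": 5},
  {"tx": 0, "ty": 1.1, "tz": 11, "rx": 0, "ry": 0, "rz": 0, "jaw": 5},
  {"tx": 0, "ty": 1.1, "tz": 12, "rx": 0, "ry": 0, "rz": 0, "jaw": 5},
])

```text
t: 12.52
tool_pos: [0.597, -0.0908, 0.1107]
tool_rot: [-0.0, 0.966, 0.257, -0.0]
wrist_force: [-0.7, 0.1, -1.9]
gripper_width: 0.15
grasp_force: 78.1
```

Emit:
servo_tool([
  {"tx": 0, "ty": 0, "tz": 2, "rx": 0, "ry": 0, "rz": 0, "jaw": 5},
  {"tx": 0, "ty": 0, "tz": 4, "rx": 0, "ry": 0, "rz": 0, "jaw": 5},
  {"tx": 0, "ty": 0, "tz": 6, "rx": 0, "ry": 0, "rz": 0, "jaw": 5},
  {"tx": 0, "ty": 0, "tz": 6, "rx": 0, "ry": 0, "rz": 0, "jaw": 5},
])

```text
t: 12.85
tool_pos: [0.597, -0.0908, 0.1048]
tool_rot: [-0.0, 0.966, 0.257, -0.0]
wrist_force: [-0.4, -0.3, -1.7]
gripper_width: 0.148
grasp_force: 78.1
```

```bash
python3 - <<'E'
from h import *
go((.598,-.0903,.0905),29.8)
E
```

```text
t 12.85 pos [ 0.597  -0.0908  0.1048] yaw 29.782889221674004 tz [-0.0008  0.     -1.    ] F [-0.4203 -0.2754 -1.6776] g 0.14807246524515874 78.06075096130371
  dmm [ 1.1  0.1 14.3] rot [-0.     0.001 -0.   ] rows>= 0.3431596762421751
```

Emit:
servo_tool([
  {"tx": 0, "ty": 0, "tz": 3, "rx": 0, "ry": 0, "rz": 0, "jaw": 5},
  {"tx": 0, "ty": 0, "tz": 6, "rx": 0, "ry": 0, "rz": 0, "jaw": 5},
  {"tx": 0, "ty": 0, "tz": 8, "rx": 0, "ry": 0, "rz": 0, "jaw": 5},
  {"tx": 0, "ty": 0, "tz": 10, "rx": 0, "ry": 0, "rz": 0, "jaw": 5},
  {"tx": 0, "ty": 0, "tz": 12, "rx": 0, "ry": 0, "rz": 0, "jaw": 5},
], grip_force=100)

```text
t: 13.27
tool_pos: [0.5975, -0.0908, 0.0942]
tool_rot: [0.0, 0.966, 0.257, 0.0]
wrist_force: [-3.4, 0.8, 6.8]
gripper_width: 0.143
grasp_force: 101.9
```

Emit:
servo_tool([
  {"tx": 0, "ty": 0, "tz": 1, "rx": 0, "ry": 0, "rz": 0, "jaw": 5},
  {"tx": 0, "ty": 0, "tz": 2, "rx": 0, "ry": 0, "rz": 0, "jaw": 5},
  {"tx": 0, "ty": 0, "tz": 2, "rx": 0, "ry": 0, "rz": 0, "jaw": 5},
  {"tx": 0, "ty": 0, "tz": 2, "rx": 0, "ry": 0, "rz": 0, "jaw": 5},
])

```text
t: 13.6
tool_pos: [0.5975, -0.0908, 0.0926]
tool_rot: [0.0, 0.966, 0.257, 0.0]
wrist_force: [-3.1, 0.6, 7.7]
gripper_width: 0.148
grasp_force: 102.1
```

Emit:
servo_tool([
  {"tx": 0, "ty": 0, "tz": 1, "rx": 0, "ry": 0, "rz": 0, "jaw": 5},
  {"tx": 0, "ty": 0, "tz": 2, "rx": 0, "ry": 0, "rz": 0, "jaw": 5},
  {"tx": 0, "ty": 0, "tz": 3, "rx": 0, "ry": 0, "rz": 0, "jaw": 5},
  {"tx": 0, "ty": 0, "tz": 3, "rx": 0, "ry": 0, "rz": 0, "jaw": 5},
  {"tx": 0, "ty": 0, "tz": 3, "rx": 0, "ry": 0, "rz": 0, "jaw": 5},
])

```text
t: 14.02
tool_pos: [0.5976, -0.0907, 0.0905]
tool_rot: [0.001, 0.966, 0.257, 0.0]
wrist_force: [-5.7, 0.3, 12.1]
gripper_width: 0.143
grasp_force: 103.0
```

Emit:
servo_tool([
  {"tx": 0.5, "ty": 0, "tz": 1, "rx": 0, "ry": 0, "rz": 0, "jaw": 5},
  {"tx": 0.5, "ty": 0, "tz": 2, "rx": 0, "ry": 0, "rz": 0, "jaw": 5},
  {"tx": 0.5, "ty": 0, "tz": 2, "rx": 0, "ry": 0, "rz": 0, "jaw": 5},
  {"tx": 0.5, "ty": 0, "tz": 2, "rx": 0, "ry": 0, "rz": 0, "jaw": 5},
])

```text
t: 14.35
tool_pos: [0.5978, -0.0907, 0.0905]
tool_rot: [0.001, 0.966, 0.257, -0.0]
wrist_force: [-10.6, 0.2, 23.8]
gripper_width: 0.144
grasp_force: 104.6
```

```bash
python3 - <<'E'
from h import *
s=robot.capture("side")[:,:,::-1].copy()
go((.598,-.0903,.0905),29.8)
cv2.imwrite("pics/m5.png",cv2.resize(s[170:300,300:430],None,fx=4.5,fy=4.5,interpolation=cv2.INTER_CUBIC))
E
```

```text
t 14.4 pos [ 0.5978 -0.0907  0.0905] yaw 29.768882704452142 tz [-0.0002 -0.0022 -1.    ] F [-9.9269 -0.4241 23.3745] g 0.1425018881845512 104.60904836654663
  dmm [ 0.4 -0.3 -0. ] rot [ 0.002  0.001 -0.001] rows>= 0.01134242786864217
```

View pics/m5.png

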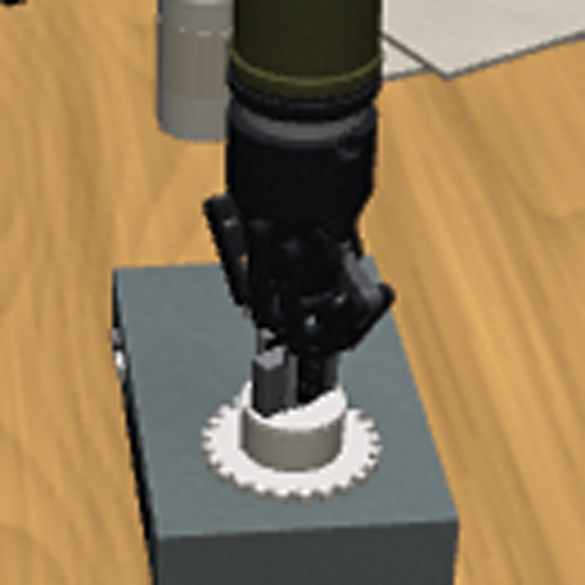

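The gear flange sits flat against the housing, hiding the collar, around (365,267) in the full image. The force rose from 12 to 24 N while z stayed at 0.0905 m, so it is at its hard stop. The gripper hides the rod in this view, but nothing has come near it. Handing in.

```bash
python3 -c "
from rig import robot
print(robot.sign_off())"
```

```text
the job is handed in; nothing more can be done
None
```

I handed the job in at about 14.4 s: the rod is standing in the socket, and the gear is meshed and held pressed against its stop with about 24 N; the hand-in returned no verdict.

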